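# Fit the battery pack under the label printer's squeeze-tab cover

## Task

The label printer lies on its face and its battery bay is still empty. Squeeze the two side tabs of the bay cover together, gently, and lift the cover off; put the battery pack from the folder into the bay; then put the cover back and press it down against the sprung pack until it lies fully home and both tabs have snapped out again. The tabs and hooks are thin plastic: do not squeeze, pull or press hard.

Things in the scene. Friction and masses are not known exactly. Their poses are not given: they have to be found in the camera images.
- printer: Label printer lying face down, fixed in place: pale grey case, 190 mm long (its x), 116 mm wide (its y), its flat upturned underside (the deck) 42 mm above the desk; rubber feet 3 mm high near the deck's corners. Origin: under its centre, on the desk; z up.
- bay_mouth (a point): Centre of the battery bay at deck height, on the printer's axes, 42 mm above its origin. The bay is open upward, 63 mm (x) by 40 mm (y), with a rim round it, 4 mm high and 71 x 44 mm outside, over which the cover fits. A slot in each long side takes the cover's hooks.
- contact_top (a point): Centre of the top of the sprung contact plate in the bay, 13 mm below the deck when free. It carries the pack: it starts to give at 2.4 N, at 4 mm down it takes 4 N, and it stops at 5.5 mm.
- cover: Bay cover, a loose grey hood, 74 g, 84 (x) by 54 (y) by 23 mm high, on the deck over the bay, axes along the printer's (fits either way round, up to 2 mm play). Origin: centre of the lower edge of its walls, at deck height when home; z up. Taken off, it stands on its tab legs with this edge 14 mm above what it stands on. Hooks or deck may break above 60 N (all contacts summed).
- cover_top (a point): Centre of the cover's flat top, 23 mm above its origin. With the pack in the bay the cover meets the pack 4 mm before it is home; it has to be pressed down those 4 mm against the spring (about 3 N) and held there while the tabs spring out and the hooks catch, or else, if it sits square over the rim, snapped on by pressing this top with 15 to 22 N.
- tab_left: Sprung tab in the cover's long +y side, 30 mm long (x), 2 to 18 mm above the cover's lower edge; standing 6 mm proud of the hood. Its leg goes down through the deck, 14 mm below that edge; a hook on it, pointing outward, catches under the deck with 4.5 mm overlap, 0.5 mm vertical play. Origin: the cover's origin while the tab is out, moving in with it. It may break above 25 N.
- tab_right: The same on the cover's -y side. Both tabs must be pushed in at once: 4.5 mm each clears the hooks, 5.2 mm is the stop, so the squeeze must be centred on the bay within about 0.7 mm: feel for it; the spring takes 1.8 N to start and 4.4 N at the stop, on each side. Let go, they spring out.
- tab_left_pad (a point): Middle of the flat outer face of the left tab, 33 mm from the cover's centre line when out (66 mm over both tabs), 27.8 mm when fully squeezed; 10 mm above the cover's lower edge.
- tab_right_pad (a point): The same on the right tab.
- battery_pack: Battery pack: dark grey block with a blank paper label on top, 60 mm (x) by 37 mm (y) by 24 mm high, 70 to 130 g, flat on the folder. Origin: centre of its underside. It goes into the bay label up, long side along the printer's x, either way round; resting on the contact plate its top stands 11 mm above the deck, 7 mm once the cover is home.
- dark_folder: Slate folder flat on the desk, fixed, 310 mm (x) by 240 mm (y) by 7 mm thick; origin under its centre. The pack lies on its half towards +x; the middle of its other half (70 mm from the centre towards -x) is clear and a good place to stand the cover meanwhile. A marker lies along its -y edge.
There are look-alikes about, which are no part of the job. What is meant by the cover is not blue or purple, and is the larger of those in its own colour.

How it is judged:
By the outcome, as a careful person would: the job done as asked, in the order asked, and still so for the second after the job is handed in, with the robot touching nothing.
It also fails if it takes over 72 s, if anything falls off the work surface, if the arm or the gripper's body presses on something with over 40 N, if the wrist force passes 120 N, or if a joint passes its speed limit or range.

## Robot

A 6-joint arm with a two-finger parallel gripper is mounted at the origin on a cart in front of the work surface, level with it; the furniture and walls round the work are solid. World frame = base frame: x ahead of the robot, y to its left, z up, the work surface at z = 0. Lengths are in mm, angles in rad, forces in N, time in s.
With the tool pointing down it reaches from about 350 to 775 mm from the base axis. Payload 7.3 kg.
Tool frame: the origin (TCP) lies midway between the tips of the shut fingers; the grasp point (between the pads) lies 19 mm behind it (ctrl.tcp_to_grasp is the distance from the TCP to the grasp point, in mm); z points along the fingers, y is the line along which they close (so a half turn about z gives the same grasp; the last joint's range is limited). The gripper opens to 92 mm and grips with 3 to 60 N. Pads are 19 mm wide; open, the fingers measure 130 mm over their backs; the gripper's body (75 mm by 190 mm) begins 47 mm behind the grasp point.
Start: joints at [1.204, 0.342, 1.524, -0, 1.275, -0.146], TCP at [114.964, 512.278, 226.741] pointing down, gripper open.
Joint ranges: [-2.53, 2.53], [-0.77, 2.02], [0.04, 2.7], [-1, 4.14], [0.28, 2.66], [-3.11, 3.11]. Speed limits (rad/s): [2.57, 2.57, 3.14, 3.14, 3.14, 3.14].

## Interface

Orientations are given as a unit quaternion [x, y, z, w].
In Python, from station import ctrl gives the robot as it stands.
- The arm moves only by the shell command python3 -m creep 'ROWS'. ROWS is JSON, a list that holds one entry, the list of rows, each a list of 7 numbers: the turn, a rotation vector about the tool's x, y, z in degrees, then the shift along the tool's x, y, z in cm, then the opening, from -1 (shut) to 1 (fully open). A call has 1 to 20 rows; each row is the pose to reach, as a shift and turn from the pose commanded when the call began, along the tool's axes at that moment; what a row does not reach only later rows make up. A row lasts 1/8 s, in which the tool goes at most 62.5 mm and 10.7 degrees, less where a joint would pass 70% of its speed; a pose out of reach is approached as far as the arm can. A call with a gripper value outside its range is refused whole. The fingers move at their own pace and stop on an object; the grip force is fixed at half the most. Time passes only in rows, so rows that repeat a pose let the fingers close. It gives the time, the measured TCP pose, the force, the opening and the grip force at its end, in the units of the state.
- ctrl.sense(): the state, without advancing time (a new reading comes with each control period).
- ctrl.snapshot(name): name is "side" or "top"; returns the picture (384x512x3 uint8, blue, green, red); there is no depth.
- ctrl.camera_model(name): a dict with "mtx" (3x3 intrinsics, pixels), "rvec" (rotation vector, rad) and "tvec" (3), from world to camera coordinates, as OpenCV has them. Camera axes: x right, y down, z forward; pixel columns grow to the right and rows downward; lengths in mm; the calibration is good to about 2 mm. A picture is of the moment at which its call begins. camera_model takes no time and is no camera call.
- ctrl.hand_in(): hands the job in; it is judged then, once.
Trained networks look in the newest picture that a camera, given by its name, has taken for a name from the list of things; names that differ only in an ending like _2 or _b are one class to them, and where a whole thing is asked for, a point or a joint stands for the part that bears it (a point fixed in the world has none). Each returns a list of dicts, best first, with "score" (0 to 1); they miss things now and then, are a little off and sometimes report something else, mostly with a low value. They report only what shows in the picture. A call takes as long as a camera call. They do not tell look-alikes from the thing itself.
- ctrl.search_frame(camera, target): "centre" ([column, row] in pixels, amid what is visible of it).
The state is a dict: "clock": time; "joint_pos": joint angles; "joint_vel": joint speeds; "joint_torque": joint torques, N m; "ee_pos": TCP position; "eef_rot": TCP orientation; "force": force on the tool from outside, world axes, zero at the start; "moment": the same for the moment, N m; "grip_width": opening from 0.0 (shut) to 1.0 (fully open); "grasp_force": force on a finger pad.
Only numpy, scipy, OpenCV 4.12 (cv2) and the standard library are available. Lean on these libraries where they do the work, as an engineer would, in place of code of your own. Each camera call takes 0.05 s, during which the arm holds its last target. There are 200 camera calls.

## Working session

There is one attempt and no reset: what is moved stays moved. The work goes in short steps, Python scripts to look and compute and a shell command to move; the robot and the scene stay as the last step left them, time stands still between calls to the robot, and variables do not carry over. Pictures are saved under pics/ and viewed, at most 10 in all, crops included, and the job is handed in when it is done.

```bash
mkdir -p pics; ls
cat > h.py <<'E'
import numpy as np,cv2
from station import ctrl
from scipy.spatial.transform import Rotation as R
def ray(cam,uv):
    m=ctrl.camera_model(cam);K=np.array(m["mtx"],float);r=cv2.Rodrigues(np.array(m["rvec"],float))[0];t=np.array(m["tvec"],float).ravel()
    u=cv2.undistortPoints(np.array([[uv]],float),K,None).ravel()
    return -r.T@t, r.T@np.array([u[0],u[1],1])
def atz(cam,uv,z):
    c,d=ray(cam,uv); return c+d*(z-c[2])/d[2]
def proj(cam,p):
    m=ctrl.camera_model(cam)
    return cv2.projectPoints(np.array(p,float).reshape(-1,1,3),np.array(m["rvec"],float),np.array(m["tvec"],float),np.array(m["mtx"],float),None)[0].reshape(-1,2)
E
python3 - <<'E'
from h import *
for c in("top","side"):
    cv2.imwrite(f"pics/{c}0.png",ctrl.snapshot(c))
    print(c,ray(c,(256,192)))
    for n in("printer","cover","battery_pack","dark_folder","tab_left"):
        print(n,[(np.round(d["centre"]).tolist(),round(d["score"],2)) for d in ctrl.search_frame(c,n)])
s=ctrl.sense();print(s["clock"],s["ee_pos"],s["eef_rot"],s["force"],s["grip_width"])
print(R.from_quat(s["eef_rot"]).as_matrix().round(3))
E
```

```text
pics
top (array([ 300.3162821 ,  -18.8309435 , 1199.31956191]), array([ 0.16659484,  0.00488598, -0.98605725]))
printer [([183.0, 174.0], 0.64)]
cover [([145.0, 245.0], 0.87), ([234.0, 153.0], 0.77), ([244.0, 212.0], 0.74)]
battery_pack [([350.0, 145.0], 0.73)]
dark_folder [([334.0, 179.0], 0.68), ([185.0, 175.0], 0.46)]
tab_left []
side (array([ 179.99607512, -544.46625374,  649.78767157]), array([ 0.39937371,  0.63920027, -0.65728556]))
printer [([229.0, 172.0], 0.62)]
cover [([272.0, 196.0], 0.91), ([231.0, 161.0], 0.84), ([166.0, 180.0], 0.77), ([227.0, 221.0], 0.7)]
battery_pack []
dark_folder [([314.0, 278.0], 0.56), ([238.0, 167.0], 0.38)]
tab_left []
0.6 [114.94634061 512.27365977 226.76097231] [1.10151842e-01 9.93914769e-01 5.91339997e-05 1.89648429e-05] [ 0.22882984  0.06644257 -0.73926026] 0.9989402245023152
[[-0.976  0.219  0.   ]
 [ 0.219  0.976  0.   ]
 [-0.     0.    -1.   ]]
```

View pics/top0.png

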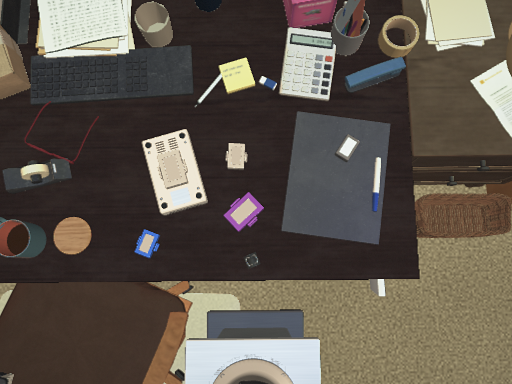

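View pics/side0.png

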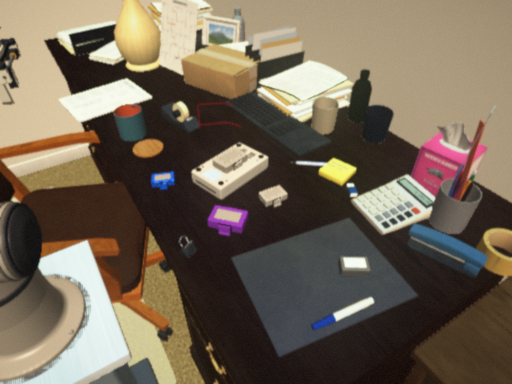

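Cover candidates in the top view are pale grey on the printer (173,168), small grey (236,155), purple (244,212) and blue (147,243). The one on the printer is the larger grey, so I choose that. The pack is at (347,147) on the folder and the marker is at (377,185).

```bash
cat > fit.py <<'E'
from h import *
from scipy.optimize import minimize
from scipy.spatial import ConvexHull
def box(L,W,z0,z1,r,ps):
    x,y,a=ps; pts=[]
    for sx in(1,-1):
        for sy in(1,-1):
            for t in np.linspace(0,np.pi/2,6):
                pts.append((sx*(L/2-r+r*np.cos(t)),sy*(W/2-r+r*np.sin(t))))
    p=np.array(pts)@np.array([[np.cos(a),np.sin(a)],[-np.sin(a),np.cos(a)]])+[x,y]
    return np.vstack([np.c_[p,np.full(len(p),z)] for z in(z0,z1)])
S=4
def sil(cam,boxes,shape):
    m=np.zeros((shape[0]*S,shape[1]*S),np.uint8)
    for b in boxes:
        q=proj(cam,b); h=q[ConvexHull(q).vertices]
        cv2.fillPoly(m,[np.round(((h+.5)*S-.5)*16).astype(np.int32)],1,shift=4)
    return m>0
def fit(cams,masks,mk,p0):
    def cost(p):
        c=0
        for cam,m in zip(cams,masks):
            s=sil(cam,mk([p[0],p[1],p[2]/50]),(384,512)); c+=1-(s&m).sum()/(s|m).sum()
        return c
    p=np.array([p0[0],p0[1],p0[2]*50])
    for st in(8,2):
        r=minimize(cost,p,method="Nelder-Mead",options=dict(initial_simplex=[p,p+[st,0,0],p+[0,st,0],p+[0,0,st]],xatol=.05,fatol=1e-5)); p=r.x
    return np.array([p[0],p[1],p[2]/50]),r.fun
def blob(cond,uv):
    n,l=cv2.connectedComponents(cond.astype(np.uint8)); 
    m=(l==l[int(uv[1]),int(uv[0])]).astype(np.uint8)
    c=cv2.findContours(m,0,2)[0]; cv2.drawContours(m,c,-1,1,-1); return m>0
E
python3 - <<'E'
from fit import *
im={c:cv2.imread(f"pics/{c}0.png") for c in("top","side")}
big={c:cv2.resize(im[c],None,fx=4,fy=4,interpolation=cv2.INTER_CUBIC) for c in im}
g={c:cv2.cvtColor(big[c],6) for c in big}
mk=lambda p:[box(190,116,0,42,8,p),box(84,54,42,65,3,p)]
P={"top":(196,180),"side":(205,178)}
M={c:blob(g[c]>85,np.array(P[c])*4) for c in g}
print({c:M[c].sum()/16 for c in M})
p0=atz("top",(174,171),42);p0=[p0[0],p0[1],.22];print(p0)
for cs in(["top"],["side"],["top","side"]):
    print(cs,fit(cs,[M[c] for c in cs],mk,p0))
pr,_=fit(["top","side"],[M[c] for c in("top","side")],mk,p0)
# label of pack on folder
for c,uv in(("top",(347,147)),("side",(354,264))):
    m=blob(g[c]>130,np.array(uv)*4); cn=max(cv2.findContours(m.astype(np.uint8),0,2)[0],key=len).astype(float).reshape(-1,2)
    w=np.array([atz(c,q,31)[:2] for q in (cn+.5)/4-.5]); r=cv2.minAreaRect(w.astype(np.float32)); print("label",c,r)
crop=lambda c,x,y,w,h,f:cv2.resize(big[c][y*4:(y+h)*4,x*4:(x+w)*4],None,fx=f/4,fy=f/4)
a=cv2.resize(im["top"][120:250,120:250],(520,520),interpolation=2)
def ov(img,c,x,y,f,bs):
    for b in bs:
        q=proj(c,b);h=q[ConvexHull(q).vertices]
        cv2.polylines(img,[np.round((h+.5-[x,y])*f).astype(int)],True,(0,0,255),1)
ov(a,"top",120,120,4,mk(pr))
b=cv2.resize(im["top"][120:185,315:350+35],(280,260),interpolation=2)
c=cv2.resize(im["side"][240:290,325:395],(280,200),interpolation=2)
o=np.zeros((520,800,3),np.uint8);o[:,:520]=a;o[:260,520:]=b;o[260:460,520:]=c
cv2.imwrite("pics/crop1.png",o)
E
```

```text
{'top': np.float64(3757.8125), 'side': np.float64(2559.875)}
[np.float64(549.7315420763958), np.float64(186.1518447321967), 0.22]
['top'] (array([5.53675966e+02, 1.88988166e+02, 2.79821498e-01]), np.float64(0.024736474524517216))
['side'] (array([5.55036144e+02, 1.90469784e+02, 2.63569928e-01]), np.float64(0.041293356848912444))
['top', 'side'] (array([5.53869531e+02, 1.89340126e+02, 2.76140111e-01]), np.float64(0.07026678990908564))
label top ((609.8486938476562, -240.6106719970703), (28.931957244873047, 48.93830871582031), 56.703372955322266)
label side ((609.9567260742188, -241.98507690429688), (33.17523956298828, 52.07927703857422), 57.83552932739258)
```

View pics/crop1.png

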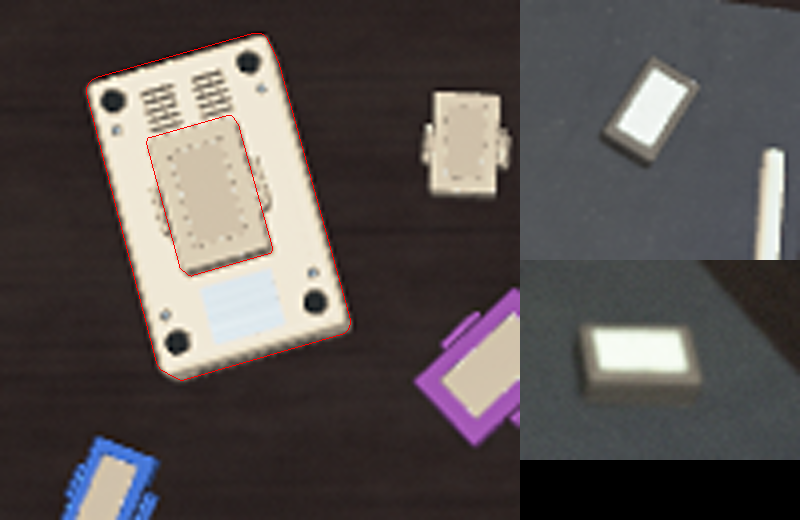

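The crop shows the printer outline fitting well, with the cover centred at top pixel (173,168) and tabs on both long sides. The pack is a dark block with a white label at (347,147). The chosen cover is the larger grey hood, on the printer.

```bash
python3 -m creep '[[[0,0,-10,-6,-2.6,0,1],[0,0,-20,-12,-5.3,0.5,1],[0,0,-28.5,-18,-7.9,1.5,1],[0,0,-28.5,-24,-10.5,3,1],[0,0,-28.5,-30,-13.2,4,1],[0,0,-28.5,-36,-15.8,5,1],[0,0,-28.5,-42,-18.4,6,1],[0,0,-28.5,-47,-20.6,7,1],[0,0,-28.5,-49.9,-21.9,8,1],[0,0,-28.5,-49.9,-21.9,8,1],[0,0,-28.5,-49.9,-21.9,8,1],[0,0,-28.5,-49.9,-21.9,8,1]]]'
cat > where.py <<'E'
from h import *
import sys
x,y,yaw,z=map(float,sys.argv[1:5])   # target tcp, yaw deg of tool y normal
s=ctrl.sense();r=R.from_quat(s["eef_rot"]);m=r.as_matrix()
c,n=np.cos(np.radians(yaw)),np.sin(np.radians(yaw))
T=np.array([[-c,-n,0],[-n,c,0],[0,0,-1]]).T
T=np.column_stack([[-c,-n,0],[-n,c,0],[0,0,-1]])
rv=(r.inv()*R.from_matrix(T)).as_rotvec(degrees=True)
print("t",s["clock"],"pos",s["ee_pos"].round(2) if hasattr(s["ee_pos"],'round') else np.round(s["ee_pos"],2),"joints",np.round(s["joint_pos"],2))
print("turn",rv.round(2),"shift cm",(m.T@(np.array([x,y,z])-s["ee_pos"])/10).round(3),"force",np.round(s["force"],2),"M",np.round(s["moment"],2),"w",s["grip_width"]*92)
E
python3 where.py 553.9 189.3 15.8 75
```

```text
clock: 2.1
ee_pos: [553.0, 190.5, 147.2]
eef_rot: [-0.139, 0.99, 0.0, 0.0]
force: [0.0, 0.1, 0.3]
grip_width: 1.0
grasp_force: 0.0
t 2.1 pos [552.96 190.46 147.24] joints [ 0.2   0.52  1.47  0.    1.15 -1.65]
turn [0.02 0.02 0.13] shift cm [-0.057 -0.14   7.224] force [0.02 0.09 0.34] M [0.07 0.04 0.02] w 92.01270991913165
```

```bash
python3 -m creep '[[[0,0,0.1,-0.06,-0.14,3,1],[0,0,0.1,-0.06,-0.14,6,1],[0,0,0.1,-0.06,-0.14,8,1],[0,0,0.1,-0.06,-0.14,9.3,1],[0,0,0.1,-0.06,-0.14,9.8,1],[0,0,0.1,-0.06,-0.14,10,1],[0,0,0.1,-0.06,-0.14,10,1],[0,0,0.1,-0.06,-0.14,10,0.6],[0,0,0.1,-0.06,-0.14,10,0.52],[0,0,0.1,-0.06,-0.14,10,0.52],[0,0,0.1,-0.06,-0.14,10,0.52]]]'; python3 where.py 553.9 189.3 15.8 46
python3 - <<'E'
from h import *
i=ctrl.snapshot("side");cv2.imwrite("pics/s2.png",cv2.resize(i[100:220,170:310],(700,600),interpolation=2))
E
```

```text
clock: 3.48
ee_pos: [554.9, 188.1, 46.8]
eef_rot: [-0.137, 0.991, 0.0, 0.0]
force: [0.2, -0.8, 1.1]
grip_width: 0.762
grasp_force: 0.0
t 3.475 pos [554.88 188.12  46.76] joints [ 0.2   0.64  1.57  0.    0.93 -1.65]
turn [ 0.    0.   -0.05] shift cm [0.062 0.14  0.076] force [ 0.2 -0.8  1.1] M [ 0.02 -0.    0.  ] w 70.1135273783202
```

View pics/s2.png

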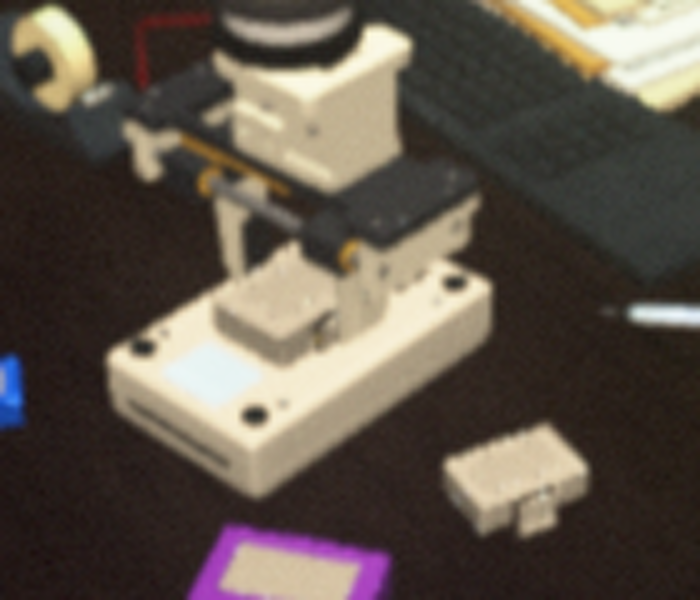

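The picture shows both fingers straddling the cover around its tabs, just above the deck. Next I probe sideways to find the centre by feel.

```bash
python3 -m creep '[[[0,0,0,0,0.1,0.05,0.52],[0,0,0,0,0.14,0.05,0.52],[0,0,0,0,0.14,0.05,0.52],[0,0,0,0,0.14,0.05,0.52]]]'; python3 where.py 553.9 189.3 15.8 46
python3 -m creep '[[[0,0,0,0,0.1,0,0.52],[0,0,0,0,0.2,0,0.52],[0,0,0,0,0.3,0,0.52],[0,0,0,0,0.3,0,0.52],[0,0,0,0,0.3,0,0.52]]]'; python3 where.py 553.9 189.3 15.8 46
```

```text
clock: 4.03
ee_pos: [554.5, 189.5, 46.3]
eef_rot: [-0.137, 0.991, 0.0, 0.0]
force: [0.1, 0.6, 0.6]
grip_width: 0.759
grasp_force: 0.0
t 4.025 pos [554.5  189.52  46.25] joints [ 0.2   0.64  1.57  0.    0.93 -1.65]
turn [ 0.    0.01 -0.05] shift cm [ 0.064 -0.005  0.025] force [0.14 0.56 0.57] M [ 0.04 -0.01 -0.01] w 69.80869461061636
clock: 4.65
ee_pos: [553.7, 192.2, 46.2]
eef_rot: [-0.137, 0.991, -0.0, 0.0]
force: [-0.0, -1.7, 0.1]
grip_width: 0.757
grasp_force: 0.9
t 4.65 pos [553.73 192.2   46.23] joints [ 0.2   0.64  1.56 -0.    0.93 -1.64]
turn [-0.01  0.   -0.05] shift cm [ 0.062 -0.283  0.023] force [-0.03 -1.72  0.15] M [-0.28 -0.05 -0.02] w 69.65516512246147
```

```bash
python3 -m creep '[[[0,0,0,0,0.05,0,0.52],[0,0,0,0,0.1,0,0.52],[0,0,0,0,0.1,0,0.52],[0,0,0,0,0.1,0,0.52]]]'; python3 where.py 553.9 189.3 15.8 46
python3 -m creep '[[[0,0,0,0,-0.3,0,0.52],[0,0,0,0,-0.5,0,0.52],[0,0,0,0,-0.6,0,0.52],[0,0,0,0,-0.68,0,0.52],[0,0,0,0,-0.68,0,0.52],[0,0,0,0,-0.68,0,0.52]]]'; python3 where.py 553.9 189.3 15.8 46
python3 -m creep '[[[0,0,0,0,-0.05,0,0.52],[0,0,0,0,-0.1,0,0.52],[0,0,0,0,-0.1,0,0.52],[0,0,0,0,-0.1,0,0.52]]]'; python3 where.py 553.9 189.3 15.8 46
```

```text
clock: 5.15
ee_pos: [553.5, 193.3, 46.3]
eef_rot: [-0.137, 0.991, -0.0, 0.0]
force: [0.2, -2.4, 0.2]
grip_width: 0.76
grasp_force: 1.2
t 5.15 pos [553.45 193.31  46.25] joints [ 0.21  0.64  1.56 -0.    0.93 -1.64]
turn [-0.    0.01 -0.05] shift cm [ 0.066 -0.398  0.025] force [ 0.17 -2.42  0.15] M [-0.36 -0.07 -0.03] w 69.92724043482228
clock: 5.9
ee_pos: [555.3, 186.8, 46.2]
eef_rot: [-0.137, 0.991, 0.0, 0.0]
force: [-0.2, -0.4, 0.5]
grip_width: 0.763
grasp_force: 0.0
t 5.9 pos [555.25 186.8   46.22] joints [ 0.19  0.64  1.57  0.    0.93 -1.65]
turn [ 0.    0.   -0.05] shift cm [0.062 0.277 0.022] force [-0.23 -0.38  0.48] M [ 0.06 -0.01 -0.01] w 70.20010406203367
clock: 6.4
ee_pos: [555.5, 186.0, 46.2]
eef_rot: [-0.137, 0.991, 0.0, 0.0]
force: [-0.1, 2.6, -0.1]
grip_width: 0.762
grasp_force: 1.0
t 6.4 pos [555.46 185.98  46.22] joints [ 0.19  0.64  1.57  0.    0.93 -1.65]
turn [ 0.01  0.   -0.05] shift cm [0.06  0.362 0.023] force [-0.07  2.6  -0.1 ] M [ 0.38  0.15 -0.01] w 70.06273432291245
```

```bash
python3 -m creep '[[[0,0,0,0.06,0.2,0.02,0.52],[0,0,0,0.06,0.355,0.02,0.52],[0,0,0,0.06,0.355,0.02,0.45],[0,0,0,0.06,0.355,0.02,0.4],[0,0,0,0.06,0.355,0.02,0.35],[0,0,0,0.06,0.355,0.02,0.3],[0,0,0,0.06,0.355,0.02,0.26],[0,0,0,0.06,0.355,0.02,0.26],[0,0,0,0.06,0.355,0.02,0.26]]]'; python3 where.py 553.9 189.3 15.8 46
python3 -m creep '[[[0,0,0,0,0,0,0.24],[0,0,0,0,0,0,0.23],[0,0,0,0,0,0,0.222],[0,0,0,0,0,0,0.222],[0,0,0,0,0,0,0.222]]]'; python3 where.py 553.9 189.3 15.8 46
```

```text
clock: 7.52
ee_pos: [554.0, 189.1, 46.0]
eef_rot: [-0.137, 0.991, 0.0, 0.0]
force: [0.2, -0.2, 0.5]
grip_width: 0.631
grasp_force: 3.8
t 7.525 pos [553.99 189.08  46.05] joints [ 0.2   0.64  1.57  0.    0.93 -1.65]
turn [ 0.    0.01 -0.05] shift cm [0.003 0.024 0.005] force [ 0.15 -0.23  0.49] M [0.01 0.05 0.01] w 58.0117141887251
clock: 8.15
ee_pos: [553.9, 189.1, 46.0]
eef_rot: [-0.137, 0.991, 0.0, -0.0]
force: [0.0, -0.4, 1.2]
grip_width: 0.608
grasp_force: 4.2
t 8.15 pos [553.92 189.11  46.01] joints [ 0.2   0.64  1.57  0.    0.93 -1.65]
turn [ 0.01 -0.   -0.05] shift cm [-0.003  0.019  0.001] force [ 0.03 -0.39  1.19] M [0.03 0.05 0.01] w 55.89086966979648
```

```bash
python3 -m creep '[[[0,0,0,0,0,-0.1,0.222],[0,0,0,0,0,-0.2,0.222],[0,0,0,0,0,-0.3,0.222],[0,0,0,0,0,-0.3,0.222]]]'; python3 where.py 553.9 189.3 15.8 46
```

```text
clock: 8.65
ee_pos: [554.0, 189.1, 49.1]
eef_rot: [-0.137, 0.991, 0.0, 0.0]
force: [-0.7, 0.4, -0.6]
grip_width: 0.608
grasp_force: 4.2
t 8.65 pos [554.01 189.08  49.12] joints [ 0.2   0.64  1.57  0.    0.94 -1.65]
turn [ 0.    0.01 -0.05] shift cm [0.005 0.024 0.312] force [-0.72  0.37 -0.58] M [ 0.09  0.02 -0.05] w 55.91121662787782
```

```bash
python3 -m creep '[[[0,0,0,0,0,-1,0.222],[0,0,0,0,0,-2.5,0.222],[0,0,0,0,0,-4.5,0.222],[0,0,0,0,0,-6.5,0.222],[0,0,0,0,0,-8,0.222],[0,0,0,0,0,-8,0.222],[0,0,0,0,0,-8,0.222]]]'
python3 - <<'E'
from fit import *
im=cv2.imread("pics/top0.png");hsv=cv2.cvtColor(im,40)
big=cv2.resize(im,None,fx=4,fy=4,interpolation=2).astype(int)
m=blob((big[...,0]-big[...,2]>4)&(big.sum(2)>130),(320*4,200*4))
m=cv2.morphologyEx(m.astype(np.uint8),2,np.ones((9,9)))>0
c=cv2.findContours(m.astype(np.uint8),0,2)[0];c=max(c,key=len);m=np.zeros(m.shape,np.uint8);cv2.fillPoly(m,[cv2.convexHull(c)],1)
p0=atz("top",(336,178),7)
print(p0,m.sum()/16)
f,e=fit(["top"],[m>0],lambda p:[box(310,240,0,7,1,p)],[p0[0],p0[1],-.1]);print(f,e)
print("place",f[0]-70*np.cos(f[2]),f[1]-70*np.sin(f[2]))
i=ctrl.snapshot("side");cv2.imwrite("pics/s3.png",cv2.resize(i[80:220,170:310],(600,600),interpolation=2))
E
```

```text
clock: 9.52
ee_pos: [553.6, 189.0, 128.6]
eef_rot: [-0.137, 0.991, 0.0, -0.0]
force: [-0.2, -0.6, -0.5]
grip_width: 0.611
grasp_force: 4.2
[ 535.22557038 -213.19716993    7.        ] 11477.25
[ 5.41194733e+02 -2.14901018e+02 -1.45796122e-01] 0.021365949849441734
place 471.9373937279279 -204.73140763614936
```

View pics/s3.png

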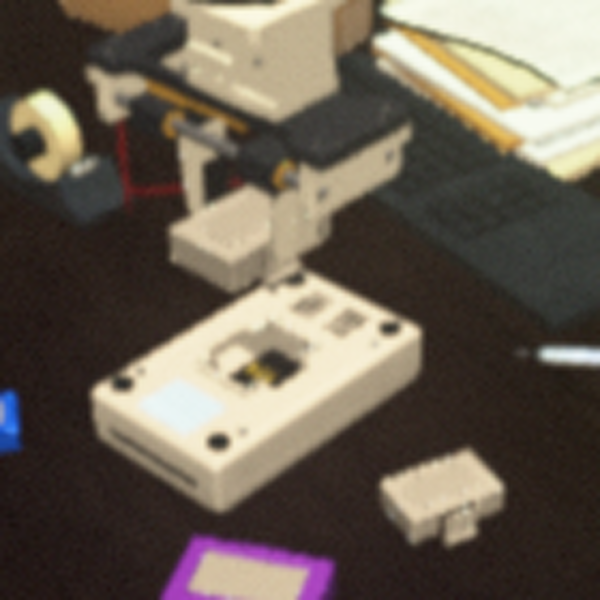

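The cover is held between the fingers and the bay is open, with its contact visible at about crop pixel (260,370). Next I carry the cover to the folder.

```bash
python3 -m creep '[[[0,0,0,0.7,-1.4,0,0.222],[0,0,0,2,-4,0,0.222],[0,0,0,4,-7.6,0,0.222],[0,0,0,6,-11.6,0,0.222],[0,0,0,8,-15.5,0,0.222],[0,0,0,10,-19.4,0,0.222],[0,0,0,12,-23.3,0.5,0.222],[0,0,0,14,-27.2,1.5,0.222],[0,0,0,16,-30.8,3,0.222],[0,0,0,17.5,-33.5,4.5,0.222],[0,0,0,18.3,-35,6,0.222],[0,0,0,18.6,-35.7,7.5,0.222],[0,0,0,18.6,-35.7,8.5,0.222],[0,0,0,18.6,-35.7,9.2,0.222],[0,0,0,18.6,-35.7,9.6,0.222],[0,0,0,18.6,-35.7,9.6,0.222],[0,0,0,18.6,-35.7,9.6,0.222]]]'; python3 where.py 472 -205 15.8 25
```

```text
clock: 11.7
ee_pos: [472.2, -204.9, 33.4]
eef_rot: [-0.137, 0.991, -0.0, 0.0]
force: [-1.3, -0.1, -1.1]
grip_width: 0.613
grasp_force: 4.2
t 11.7 pos [ 472.19 -204.92   33.37] joints [-0.56  0.56  1.78  0.    0.79 -2.4 ]
turn [-0.03  0.03 -0.03] shift cm [ 0.021 -0.002  0.837] force [-1.34 -0.06 -1.06] M [0.04 0.01 0.07] w 56.38545225663335
```

```bash
python3 -m creep '[[[0,0,0,0,0,0.3,0.222],[0,0,0,0,0,0.55,0.222],[0,0,0,0,0,0.7,0.222],[0,0,0,0,0,0.7,0.222],[0,0,0,0,0,0.7,0.222]]]'; python3 where.py 472 -205 15.8 25
python3 -m creep '[[[0,0,0,0,0,0.05,0.222],[0,0,0,0,0,0.1,0.222],[0,0,0,0,0,0.1,0.222],[0,0,0,0,0,0.1,0.222]]]'; python3 where.py 472 -205 15.8 25
```

```text
clock: 12.32
ee_pos: [471.9, -205.0, 26.0]
eef_rot: [-0.137, 0.991, 0.0, 0.0]
force: [-0.6, 0.3, -0.7]
grip_width: 0.611
grasp_force: 4.2
t 12.325 pos [ 471.88 -205.02   26.01] joints [-0.56  0.58  1.79  0.    0.78 -2.4 ]
turn [ 0.    0.01 -0.05] shift cm [-0.012 -0.001  0.101] force [-0.61  0.31 -0.72] M [-0.01  0.08  0.01] w 56.201551748394344
clock: 12.82
ee_pos: [471.8, -205.0, 25.0]
eef_rot: [-0.137, 0.991, 0.0, 0.0]
force: [0.1, -0.4, -0.4]
grip_width: 0.611
grasp_force: 4.2
t 12.825 pos [ 471.85 -204.99   25.  ] joints [-0.56  0.58  1.79  0.    0.77 -2.4 ]
turn [ 0.    0.   -0.05] shift cm [-0.014 -0.005 -0.   ] force [ 0.06 -0.38 -0.4 ] M [ 0.06  0.07 -0.01] w 56.215529610908646
```

```bash
python3 -m creep '[[[0,0,0,0,0,0.05,0.222],[0,0,0,0,0,0.1,0.222],[0,0,0,0,0,0.1,0.222],[0,0,0,0,0,0.1,0.222]]]'; python3 where.py 472 -205 15.8 25
```

```text
clock: 13.32
ee_pos: [472.0, -205.0, 24.6]
eef_rot: [-0.137, 0.991, -0.0, 0.0]
force: [-0.5, 1.1, 5.4]
grip_width: 0.613
grasp_force: 4.4
t 13.325 pos [ 472.01 -204.99   24.59] joints [-0.56  0.58  1.79  0.    0.77 -2.4 ]
turn [-0.02  0.03 -0.05] shift cm [ 0.002 -0.    -0.041] force [-0.49  1.07  5.35] M [0.27 0.24 0.  ] w 56.36419057161081
```

```bash
python3 -m creep '[[[0,0,0,0,0,-0.05,0.3],[0,0,0,0,0,-0.05,0.4],[0,0,0,0,0,-0.05,0.5],[0,0,0,0,0,-0.05,0.65],[0,0,0,0,0,-0.05,0.65],[0,0,0,0,0,-2,0.65],[0,0,0,0,0,-5,0.65],[0,0,0,0,0,-9,0.65],[0,0,0,0,0,-9,0.65],[0,0,0,0,0,-9,0.65]]]'; python3 where.py 609.9 -241.3 -32.5 100
python3 - <<'E'
from h import *
i=ctrl.snapshot("side");cv2.imwrite("pics/s4.png",cv2.resize(i[210:350,230:410],(720,560),interpolation=2))
E
```

```text
clock: 14.58
ee_pos: [471.4, -204.7, 113.5]
eef_rot: [-0.137, 0.991, 0.0, -0.0]
force: [1.0, -0.5, -0.5]
grip_width: 0.824
grasp_force: 0.0
t 14.575 pos [ 471.43 -204.73  113.47] joints [-0.56  0.44  1.71  0.    0.99 -2.4 ]
turn [ 3.000e-02 -4.000e-02  4.825e+01] shift cm [-12.335  -7.279   1.335] force [ 1.04 -0.53 -0.51] M [ 0.07 -0.   -0.05] w 75.82998552026137
```

View pics/s4.png

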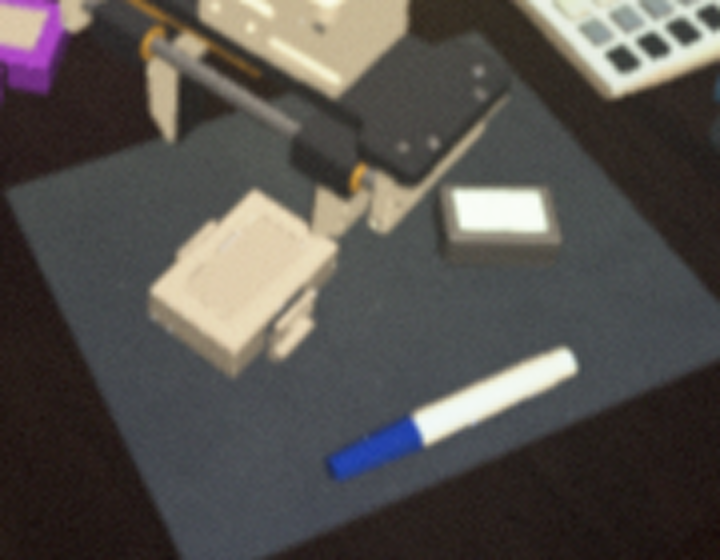

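The cover stands squarely on the folder at crop (245,280), and the pack is clear at (500,225). Next I move over the pack.

```bash
python3 -m creep '[[[0,0,10,-3,-1.8,0,0.65],[0,0,20,-7,-4,0,0.65],[0,0,30,-11,-6,0,0.65],[0,0,40,-12.35,-7.28,0.5,0.65],[0,0,48.2,-12.35,-7.28,1.3,0.5],[0,0,48.2,-12.35,-7.28,3,0.3],[0,0,48.2,-12.35,-7.28,5,0.3],[0,0,48.2,-12.35,-7.28,5,0.3],[0,0,48.2,-12.35,-7.28,5,0.3]]]'; python3 where.py 609.9 -241.3 -32.5 25.5
python3 - <<'E'
from h import *
o=[cv2.resize(ctrl.snapshot("top")[115:175,315:375],(400,400),interpolation=2),cv2.resize(ctrl.snapshot("side")[225:295,315:385],(400,400),interpolation=2)]
cv2.imwrite("pics/p5.png",np.hstack(o))
E
```

```text
clock: 15.75
ee_pos: [610.4, -241.6, 63.9]
eef_rot: [0.279, 0.96, 0.0, -0.0]
force: [1.2, -0.2, 0.1]
grip_width: 0.653
grasp_force: 0.0
t 15.75 pos [ 610.39 -241.58   63.92] joints [-0.49  0.73  1.32  0.    1.09 -1.5 ]
turn [ 0.   -0.02  0.12] shift cm [ 5.500e-02 -3.000e-03  3.842e+00] force [ 1.2  -0.24  0.05] M [-0.12 -0.01 -0.02] w 60.079292417541296
```

View pics/p5.png

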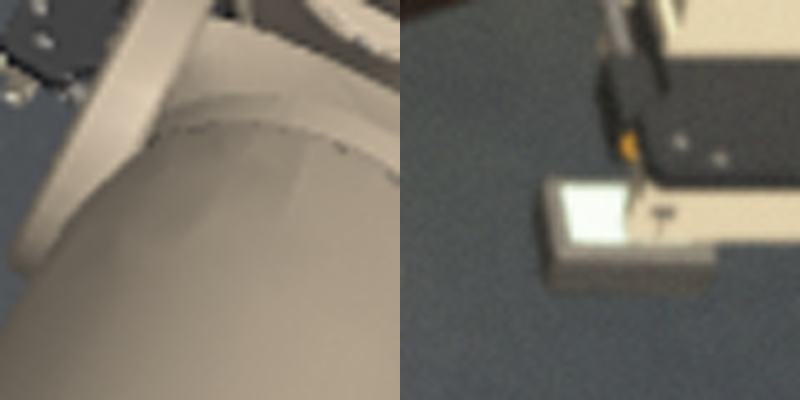

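```bash
python3 -m creep '[[[0,0,0.1,0.05,0,1.5,0.3],[0,0,0.1,0.05,0,2.8,0.3],[0,0,0.1,0.05,0,3.6,0.3],[0,0,0.1,0.05,0,3.84,0.3],[0,0,0.1,0.05,0,3.84,0.2],[0,0,0.1,0.05,0,3.84,0],[0,0,0.1,0.05,0,3.84,-0.12],[0,0,0.1,0.05,0,3.84,-0.2],[0,0,0.1,0.05,0,3.84,-0.3],[0,0,0.1,0.05,0,3.84,-0.3]]]'; python3 where.py 609.9 -241.3 -32.5 25.5
```

```text
clock: 17.1
ee_pos: [610.3, -241.2, 25.9]
eef_rot: [0.28, 0.96, 0.0, 0.0]
force: [0.5, 1.7, 2.6]
grip_width: 0.396
grasp_force: 30.0
t 17.1 pos [ 610.29 -241.16   25.91] joints [-0.49  0.78  1.35  0.    1.01 -1.5 ]
turn [ 0.02  0.03 -0.05] shift cm [ 0.026 -0.032  0.04 ] force [0.51 1.69 2.63] M [ 0.25 -0.13 -0.02] w 36.45188023798564
```

```bash
python3 -m creep '[[[0,0,0,0,0,-1,-0.3],[0,0,0,0,0,-3,-0.3],[0,0,0,0,0,-6,-0.3],[0,0,0,1,1.2,-9,-0.3],[0,0,-5,3.2,3.8,-10,-0.3],[0,0,-12,6.4,7.6,-10,-0.3],[0,0,-19,9.6,11.4,-10,-0.3],[0,0,-26,12.8,15.2,-10,-0.3],[0,0,-33,16,19,-10,-0.3],[0,0,-40,19.2,22.8,-10,-0.3],[0,0,-46,22.4,26.6,-10,-0.3],[0,0,-48.3,25.4,30.2,-9.5,-0.3],[0,0,-48.3,27.2,32.4,-8.5,-0.3],[0,0,-48.3,27.86,33.25,-7,-0.3],[0,0,-48.3,27.86,33.25,-6,-0.3],[0,0,-48.3,27.86,33.25,-5.5,-0.3],[0,0,-48.3,27.86,33.25,-5.5,-0.3],[0,0,-48.3,27.86,33.25,-5.5,-0.3]]]'; python3 where.py 553.9 189.1 15.75 61
python3 - <<'E'
from h import *
i=ctrl.snapshot("side");cv2.imwrite("pics/s6.png",cv2.resize(i[100:220,170:310],(700,600),interpolation=2))
E
```

```text
clock: 19.35
ee_pos: [554.6, 188.2, 81.0]
eef_rot: [-0.136, 0.991, 0.0, 0.0]
force: [0.8, 0.0, -1.0]
grip_width: 0.397
grasp_force: 30.0
t 19.35 pos [554.62 188.21  81.03] joints [ 0.2   0.6   1.54  0.    1.01 -1.65]
turn [-0.    0.05 -0.07] shift cm [0.047 0.105 2.003] force [ 0.81  0.   -0.98] M [-0.02 -0.03  0.05] w 36.48652695534078
```

View pics/s6.png

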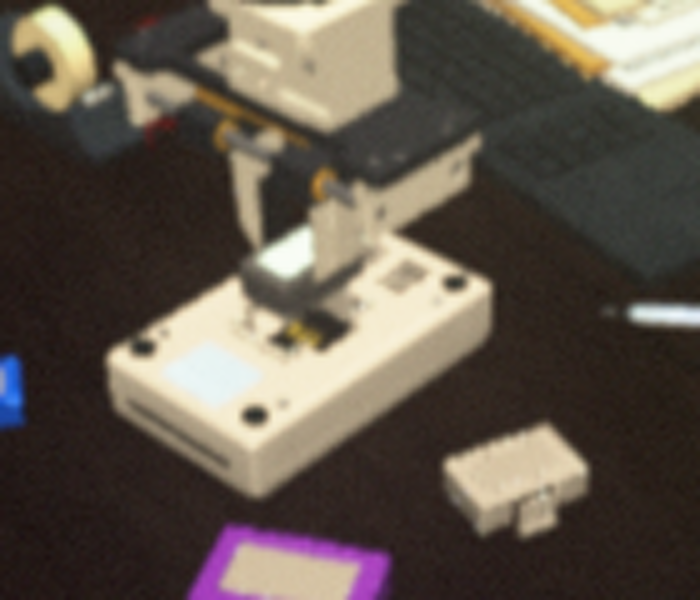

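The pack hangs level and label up above the open bay at crop (300,265), aligned with it. Now I lower it with force checks.

```bash
python3 -m creep '[[[0,0,-0.1,0.05,0.1,0.6,-0.3],[0,0,-0.1,0.05,0.1,1.2,-0.3],[0,0,-0.1,0.05,0.1,1.5,-0.3],[0,0,-0.1,0.05,0.1,1.65,-0.3],[0,0,-0.1,0.05,0.1,1.75,-0.3],[0,0,-0.1,0.05,0.1,1.75,-0.3],[0,0,-0.1,0.05,0.1,1.75,-0.3]]]'; python3 where.py 553.9 189.1 15.75 52
```

```text
clock: 20.27
ee_pos: [553.5, 189.7, 63.3]
eef_rot: [-0.138, 0.99, 0.0, 0.0]
force: [-0.3, 0.3, -1.2]
grip_width: 0.399
grasp_force: 30.0
t 20.275 pos [553.5  189.73  63.28] joints [ 0.2   0.62  1.56  0.    0.97 -1.65]
turn [0.   0.02 0.1 ] shift cm [-0.021 -0.072  1.128] force [-0.27  0.32 -1.17] M [ 0.01  0.05 -0.01] w 36.71885829639976
```

```bash
python3 -m creep '[[[0,0,0.1,0,-0.05,0.3,-0.3],[0,0,0.1,0,-0.05,0.6,-0.3],[0,0,0.1,0,-0.05,0.6,-0.3]]]'; python3 -m creep '[[[0,0,0,0,0,0.3,-0.3],[0,0,0,0,0,0.6,-0.3],[0,0,0,0,0,0.7,-0.3],[0,0,0,0,0,0.7,-0.3],[0,0,0,0,0,0.7,-0.3]]]';  python3 where.py 553.9 189.1 15.75 48.5
```

```text
clock: 20.65
ee_pos: [553.2, 189.2, 56.7]
eef_rot: [-0.137, 0.991, 0.0, -0.0]
force: [-0.9, -0.5, -1.5]
grip_width: 0.396
grasp_force: 30.0
clock: 21.28
ee_pos: [553.6, 189.2, 50.2]
eef_rot: [-0.137, 0.991, 0.0, 0.0]
force: [0.6, -0.0, -1.9]
grip_width: 0.399
grasp_force: 30.0
t 21.275 pos [553.56 189.25  50.2 ] joints [ 0.2   0.64  1.57  0.    0.94 -1.65]
turn [0.   0.01 0.  ] shift cm [-0.029 -0.023  0.17 ] force [ 0.59 -0.02 -1.93] M [0.09 0.03 0.06] w 36.672589251854056
```

```bash
python3 -m creep '[[[0,0,0,0,0,0.1,-0.3],[0,0,0,0,0,0.17,-0.3],[0,0,0,0,0,0.17,-0.3],[0,0,0,0,0,0.17,-0.1],[0,0,0,0,0,0.17,0.1],[0,0,0,0,0,0.17,0.2],[0,0,0,0,0,0.17,0.2],[0,0,0,0,0,-2,0.2],[0,0,0,0,0,-5,0.2],[0,0,0,0,0,-8,0.6],[0,0,0,0,0,-8,0.6],[0,0,0,0,0,-8,0.6]]]'; python3 where.py 472 -205 15.75 110
python3 - <<'E'
from h import *
i=ctrl.snapshot("side");cv2.imwrite("pics/s7.png",cv2.resize(i[100:220,170:310],(700,600),interpolation=2))
E
```

```text
clock: 22.78
ee_pos: [553.0, 189.1, 129.4]
eef_rot: [-0.137, 0.991, 0.0, -0.001]
force: [-0.5, -0.1, -0.5]
grip_width: 0.794
grasp_force: 0.0
t 22.775 pos [552.99 189.12 129.39] joints [ 0.2   0.54  1.49  0.    1.11 -1.65]
turn [ 0.01 -0.06 -0.  ] shift cm [ 18.49  -35.735   1.954] force [-0.48 -0.14 -0.52] M [ 0.07  0.03 -0.02] w 73.00619739943357
```

View pics/s7.png

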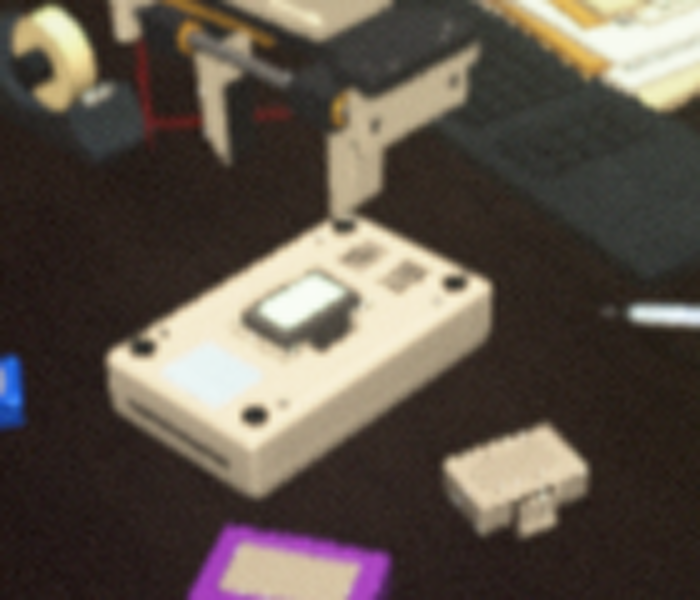

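The pack sits in the bay, level and label up, at crop (305,305). Next I fetch the cover.

```bash
python3 -m creep '[[[0,0,0,2,-4,0,0.65],[0,0,0,4.6,-9,0,0.65],[0,0,0,7.3,-14,0,0.65],[0,0,0,9.9,-19,0,0.65],[0,0,0,12.5,-24,0,0.65],[0,0,0,15.1,-29,0.5,0.65],[0,0,0,17.5,-33.5,1,0.65],[0,0,0,18.5,-35.7,2,0.65],[0,0,0,18.5,-35.74,3,0.65],[0,0,0,18.5,-35.74,3,0.65],[0,0,0,18.5,-35.74,3,0.65]]]'; python3 where.py 472 -205 15.75 24.8
```

```text
clock: 24.2
ee_pos: [472.6, -203.8, 100.0]
eef_rot: [-0.138, 0.99, 0.0, -0.0]
force: [1.2, 0.3, 0.3]
grip_width: 0.823
grasp_force: 0.0
t 24.2 pos [ 472.64 -203.82   99.99] joints [-0.56  0.46  1.72  0.    0.95 -2.4 ]
turn [ 0.03 -0.01  0.08] shift cm [ 0.092 -0.101  7.519] force [1.2  0.27 0.32] M [ 0.09  0.01 -0.  ] w 75.7179376179036
```

```bash
python3 -m creep '[[[0,0,0,0.05,-0.05,2,0.65],[0,0,0,0.05,-0.05,4,0.65],[0,0,0,0.05,-0.05,6,0.65],[0,0,0,0.05,-0.05,7,0.65],[0,0,0,0.05,-0.05,7.4,0.65],[0,0,0,0.05,-0.05,7.4,0.65],[0,0,0,0.05,-0.05,7.4,0.65]]]'; python3 where.py 472 -205 15.75 24.8
```

```text
clock: 25.08
ee_pos: [472.5, -205.8, 26.7]
eef_rot: [-0.137, 0.991, -0.0, 0.001]
force: [-0.6, -0.2, 0.2]
grip_width: 0.825
grasp_force: 0.0
t 25.075 pos [ 472.52 -205.77   26.73] joints [-0.56  0.58  1.79  0.    0.78 -2.41]
turn [-0.05  0.05  0.01] shift cm [0.029 0.088 0.193] force [-0.59 -0.19  0.23] M [ 0.05  0.01 -0.04] w 75.88015936775146
```

```bash
python3 -m creep '[[[0,0,0,0.03,0.05,0.16,0.6],[0,0,0,0.03,0.05,0.16,0.55],[0,0,0,0.03,0.05,0.16,0.5],[0,0,0,0.03,0.05,0.16,0.5]]]'; python3 where.py 472 -205 15.75 24.8
```

```text
clock: 25.58
ee_pos: [471.7, -205.2, 24.5]
eef_rot: [-0.137, 0.991, 0.0, 0.0]
force: [-0.6, -0.4, 0.1]
grip_width: 0.754
grasp_force: 0.0
t 25.575 pos [ 471.68 -205.2    24.53] joints [-0.56  0.58  1.79  0.    0.77 -2.41]
turn [ 0.  0. -0.] shift cm [-0.036  0.01  -0.027] force [-0.64 -0.43  0.07] M [ 0.03 -0.    0.02] w 69.35522026382385
```

```bash
python3 -m creep '[[[0,0,0,-0.02,0.01,-0.02,0.44],[0,0,0,-0.02,0.01,-0.02,0.38],[0,0,0,-0.02,0.01,-0.02,0.32],[0,0,0,-0.02,0.01,-0.02,0.27],[0,0,0,-0.02,0.01,-0.02,0.24],[0,0,0,-0.02,0.01,-0.02,0.222],[0,0,0,-0.02,0.01,-0.02,0.218],[0,0,0,-0.02,0.01,-0.02,0.218],[0,0,0,-0.02,0.01,-0.02,0.218]]]'; python3 where.py 472 -205 15.75 24.8
```

```text
clock: 26.7
ee_pos: [471.9, -205.0, 24.7]
eef_rot: [-0.137, 0.991, 0.0, 0.0]
force: [-0.5, -0.0, 1.5]
grip_width: 0.613
grasp_force: 4.9
t 26.7 pos [ 471.87 -205.03   24.72] joints [-0.56  0.58  1.79  0.    0.77 -2.4 ]
turn [-0.    0.01  0.  ] shift cm [-0.013 -0.001 -0.008] force [-0.51 -0.03  1.48] M [0.1  0.06 0.03] w 56.43118771369968
```

```bash
python3 -m creep '[[[0,0,0,0,0,-0.5,0.218],[0,0,0,0,0,-2,0.218],[0,0,0,0,0,-4.5,0.218],[0,0,0,0,0,-7.5,0.218],[0,0,0,-0.7,1.4,-10,0.218],[0,0,0,-2,4,-10.5,0.218],[0,0,0,-4,7.6,-10.5,0.218],[0,0,0,-6,11.6,-10.5,0.218],[0,0,0,-8,15.5,-10.5,0.218],[0,0,0,-10,19.4,-10.5,0.218],[0,0,0,-12,23.3,-10.5,0.218],[0,0,0,-14,27.2,-10.5,0.218],[0,0,0,-16,30.8,-10.5,0.218],[0,0,0,-17.5,33.5,-10,0.218],[0,0,0,-18.3,35.1,-9,0.218],[0,0,0,-18.6,35.68,-8,0.218],[0,0,0,-18.6,35.68,-7,0.218],[0,0,0,-18.6,35.68,-6.5,0.218],[0,0,0,-18.6,35.68,-6.5,0.218],[0,0,0,-18.6,35.68,-6.5,0.218]]]'; python3 where.py 553.9 189.1 15.75 72
python3 - <<'E'
from h import *
i=ctrl.snapshot("side");cv2.imwrite("pics/s8.png",cv2.resize(i[100:220,170:310],(700,600),interpolation=2))
E
```

```text
clock: 29.2
ee_pos: [554.3, 188.4, 90.1]
eef_rot: [-0.137, 0.991, 0.0, 0.0]
force: [-0.3, -0.2, -0.5]
grip_width: 0.609
grasp_force: 4.2
t 29.2 pos [554.3  188.42  90.09] joints [ 0.2   0.59  1.53  0.    1.03 -1.65]
turn [-0.    0.04 -0.04] shift cm [0.021 0.076 1.809] force [-0.3  -0.24 -0.52] M [ 0.03  0.02 -0.  ] w 56.05498175059016
```

View pics/s8.png

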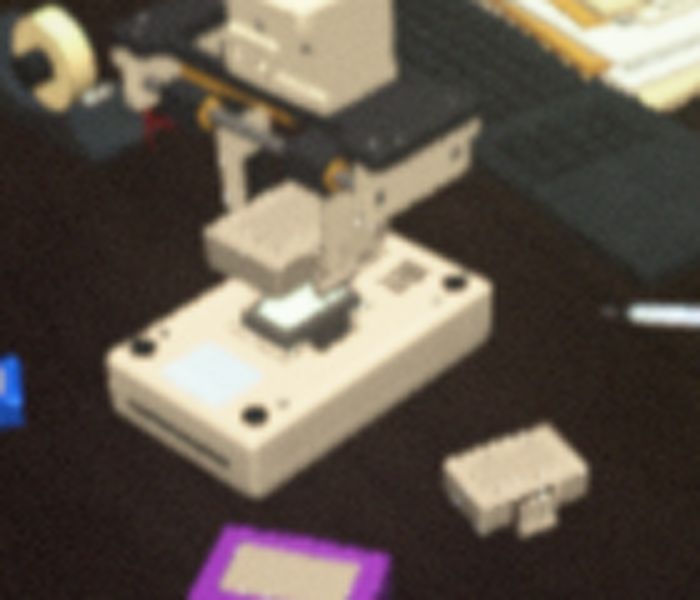

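The cover is held level above the bay and aligned with it. Now I lower it in steps.

```bash
python3 -m creep '[[[0,0,0,0.02,0.03,0.8,0.218],[0,0,0,0.02,0.03,1.6,0.218],[0,0,0,0.02,0.03,2.2,0.218],[0,0,0,0.02,0.03,2.3,0.218],[0,0,0,0.02,0.03,2.3,0.218],[0,0,0,0.02,0.03,2.3,0.218]]]'; python3 where.py 553.9 189.1 15.75 58
```

```text
clock: 30.0
ee_pos: [553.9, 189.2, 67.0]
eef_rot: [-0.137, 0.991, 0.0, 0.0]
force: [-0.6, -0.1, -0.9]
grip_width: 0.611
grasp_force: 4.2
t 30.0 pos [553.94 189.15  66.99] joints [ 0.2   0.61  1.55  0.    0.97 -1.65]
turn [0.   0.03 0.  ] shift cm [ 0.006 -0.004  0.899] force [-0.65 -0.08 -0.95] M [ 0.04 -0.    0.  ] w 56.19520251484834
```

```bash
python3 -m creep '[[[0,0,0,0,0,0.2,0.218],[0,0,0,0,0,0.4,0.218],[0,0,0,0,0,0.6,0.218],[0,0,0,0,0,0.6,0.218],[0,0,0,0,0,0.6,0.218]]]'; python3 where.py 553.9 189.1 15.75 58;  python3 -m creep '[[[0,0,0,0,0,0.2,0.218],[0,0,0,0,0,0.4,0.218],[0,0,0,0,0,0.6,0.218],[0,0,0,0,0,0.6,0.218],[0,0,0,0,0,0.6,0.218]]]'; python3 where.py 553.9 189.1 15.75 50
```

```text
clock: 30.62
ee_pos: [553.7, 189.1, 60.7]
eef_rot: [-0.137, 0.991, 0.0, 0.0]
force: [0.2, 0.2, 0.0]
grip_width: 0.613
grasp_force: 4.2
t 30.625 pos [553.75 189.11  60.74] joints [ 0.2   0.62  1.56  0.    0.96 -1.65]
turn [ 0.  0. -0.] shift cm [-0.014 -0.005  0.274] force [0.18 0.23 0.01] M [ 0.03 -0.   -0.01] w 56.38036452528415
clock: 31.25
ee_pos: [553.8, 189.1, 54.7]
eef_rot: [-0.137, 0.991, 0.0, 0.0]
force: [0.8, -0.1, -0.9]
grip_width: 0.613
grasp_force: 4.2
t 31.25 pos [553.77 189.09  54.72] joints [ 0.2   0.63  1.56  0.    0.95 -1.65]
turn [ 0.  0. -0.] shift cm [-0.013 -0.003  0.472] force [ 0.75 -0.12 -0.87] M [ 0.    0.03 -0.  ] w 56.398023569429995
```

```bash
python3 -m creep '[[[0,0,0,0,0,0.2,0.218],[0,0,0,0,0,0.4,0.218],[0,0,0,0,0,0.55,0.218],[0,0,0,0,0,0.65,0.218],[0,0,0,0,0,0.65,0.218]]]'; python3 where.py 553.9 189.1 15.75 45.7;  python3 -m creep '[[[0,0,0,0,0,0.1,0.218],[0,0,0,0,0,0.2,0.218],[0,0,0,0,0,0.25,0.218],[0,0,0,0,0,0.25,0.218],[0,0,0,0,0,0.25,0.218]]]'; python3 where.py 553.9 189.1 15.75 45.7
```

```text
clock: 31.88
ee_pos: [553.7, 189.1, 48.2]
eef_rot: [-0.137, 0.991, 0.0, -0.0]
force: [-0.5, 0.7, 1.3]
grip_width: 0.61
grasp_force: 4.2
t 31.875 pos [553.66 189.09  48.24] joints [ 0.2   0.64  1.57  0.    0.94 -1.65]
turn [ 0.   -0.01  0.  ] shift cm [-0.024 -0.006  0.254] force [-0.51  0.67  1.32] M [-0.06  0.16 -0.01] w 56.128115525036655
clock: 32.5
ee_pos: [553.7, 189.1, 45.8]
eef_rot: [-0.137, 0.991, 0.0, 0.0]
force: [-1.8, -0.2, 2.1]
grip_width: 0.611
grasp_force: 4.2
t 32.5 pos [553.74 189.1   45.79] joints [ 0.2   0.64  1.57  0.    0.93 -1.65]
turn [0. 0. 0.] shift cm [-0.015 -0.005  0.009] force [-1.76 -0.16  2.08] M [ 0.06  0.19 -0.02] w 56.20957817054932
```

```bash
python3 -m creep '[[[0,0,0,0,0,0.05,0.218],[0,0,0,0,0,0.05,0.218],[0,0,0,0,0,0.05,0.218],[0,0,0,0,0,0.05,0.218]]]'; python3 where.py 553.9 189.1 15.75 45.7;  python3 -m creep '[[[0,0,0,0,0,0.05,0.218],[0,0,0,0,0,0.05,0.218],[0,0,0,0,0,0.05,0.218],[0,0,0,0,0,0.05,0.218]]]'; python3 where.py 553.9 189.1 15.75 45.7
python3 - <<'E'
from h import *
i=ctrl.snapshot("side");cv2.imwrite("pics/s9.png",cv2.resize(i[125:195,195:275],(800,600),interpolation=2)[:, :])
E
```

```text
clock: 33.0
ee_pos: [553.8, 189.1, 45.6]
eef_rot: [-0.137, 0.991, 0.0, 0.0]
force: [-2.8, -0.6, 5.1]
grip_width: 0.609
grasp_force: 4.3
t 33.0 pos [553.79 189.09  45.6 ] joints [ 0.2   0.64  1.57  0.    0.93 -1.65]
turn [0.   0.02 0.  ] shift cm [-0.011 -0.002 -0.01 ] force [-2.83 -0.62  5.1 ] M [-0.08  0.4  -0.04] w 56.066774916128985
clock: 33.5
ee_pos: [554.0, 189.2, 45.2]
eef_rot: [-0.137, 0.991, 0.0, 0.0]
force: [-1.8, -0.7, 5.8]
grip_width: 0.608
grasp_force: 4.3
t 33.5 pos [553.99 189.17  45.22] joints [ 0.2   0.64  1.57  0.    0.93 -1.65]
turn [0.   0.05 0.  ] shift cm [ 0.01  -0.004 -0.048] force [-1.81 -0.71  5.77] M [-0.08  0.35 -0.02] w 55.924254343887995
```

View pics/s9.png

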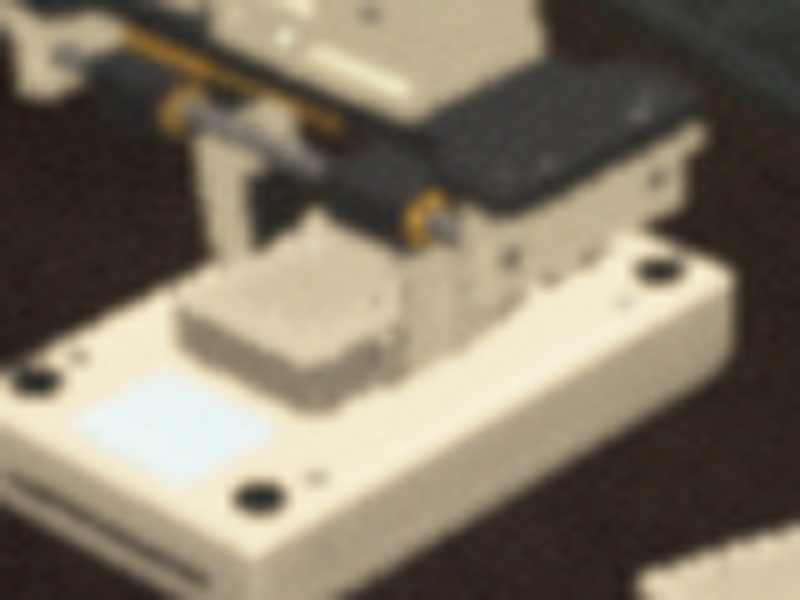

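The cover looks seated flat on the deck around the bay in the crop at (290,340). Now I let the tabs spring out while holding it down.

```bash
python3 -m creep '[[[0,0,0,0,0,0.04,0.218],[0,0,0,0,0,0.04,0.218],[0,0,0,0,0,0.04,0.24],[0,0,0,0,0,0.04,0.26],[0,0,0,0,0,0.04,0.28],[0,0,0,0,0,0.04,0.31],[0,0,0,0,0,0.04,0.34],[0,0,0,0,0,0.04,0.34]]]'; python3 where.py 553.9 189.1 15.75 45.7;  python3 -m creep '[[[0,0,0,0,0,0,0.38],[0,0,0,0,0,0,0.42],[0,0,0,0,0,0,0.46],[0,0,0,0,0,0,0.5],[0,0,0,0,0,0,0.6],[0,0,0,0,0,0,0.7],[0,0,0,0,0,0,0.7]]]'; python3 where.py 553.9 189.1 15.75 45.7
```

```text
clock: 34.55
ee_pos: [554.2, 189.2, 44.6]
eef_rot: [-0.137, 0.991, 0.0, 0.001]
force: [-0.6, -1.6, 4.8]
grip_width: 0.673
grasp_force: 2.9
t 34.55 pos [554.19 189.22  44.63] joints [ 0.2   0.64  1.57  0.    0.93 -1.65]
turn [0.   0.07 0.  ] shift cm [ 0.031 -0.003 -0.107] force [-0.62 -1.64  4.83] M [ 0.    0.02 -0.03] w 61.900033361244255
clock: 35.42
ee_pos: [553.7, 189.1, 44.3]
eef_rot: [-0.137, 0.991, 0.0, -0.0]
force: [0.5, 0.5, -0.1]
grip_width: 0.848
grasp_force: 0.0
t 35.425 pos [553.69 189.1   44.27] joints [ 0.2   0.65  1.57  0.    0.93 -1.65]
turn [ 0.   -0.01  0.  ] shift cm [-0.02  -0.005 -0.143] force [ 0.52  0.45 -0.11] M [0.04 0.02 0.01] w 77.98847389459844
```

That last look was my eleventh picture, one over the limit of ten, so I view no more. The remaining checks are by feel and by numeric image comparison.

```bash
python3 -m creep '[[[0,0,0,0,0,-1,0.7],[0,0,0,0,0,-3,0.7],[0,0,0,0,0,-4,0.4],[0,0,0,0,0,-4,0],[0,0,0,0,0,-4,-0.5],[0,0,0,0,0,-4,-1],[0,0,0,0,0,-4,-1],[0,0,0,0,0,-4,-1],[0,0,0,0,0,-4,-1],[0,0,0,0,0,-4,-1],[0,0,0,0,0,-4,-1]]]'; python3 where.py 553.9 189.1 15.75 71
python3 -m creep '[[[0,0,0,0,0,0.5,-1],[0,0,0,0,0,1,-1],[0,0,0,0,0,1.3,-1],[0,0,0,0,0,1.3,-1],[0,0,0,0,0,1.3,-1]]]'; python3 where.py 553.9 189.1 15.75 66.5
```

```text
clock: 36.8
ee_pos: [553.8, 189.1, 84.3]
eef_rot: [-0.137, 0.991, 0.0, 0.0]
force: [-0.2, 0.3, -0.4]
grip_width: 0.007
grasp_force: 0.0
t 36.8 pos [553.75 189.08  84.32] joints [ 0.2   0.59  1.54  0.    1.01 -1.65]
turn [ 0.  0. -0.] shift cm [-0.015 -0.002  1.332] force [-0.19  0.31 -0.36] M [0.09 0.01 0.04] w 0.6127720673776208
clock: 37.42
ee_pos: [553.8, 189.1, 71.4]
eef_rot: [-0.137, 0.991, 0.0, 0.0]
force: [-0.2, 0.7, 0.5]
grip_width: 0.001
grasp_force: 0.0
t 37.425 pos [553.83 189.13  71.37] joints [ 0.2   0.61  1.55  0.    0.98 -1.65]
turn [0.   0.01 0.  ] shift cm [-0.006 -0.004  0.487] force [-0.18  0.72  0.46] M [ 0.06 -0.    0.02] w 0.046485592259589655
```

```bash
python3 -m creep '[[[0,0,0,0,0,0.2,-1],[0,0,0,0,0,0.4,-1],[0,0,0,0,0,0.5,-1],[0,0,0,0,0,0.5,-1],[0,0,0,0,0,0.5,-1]]]'; python3 where.py 553.9 189.1 15.75 65
python3 -m creep '[[[0,0,0,0,0,0.05,-1],[0,0,0,0,0,0.1,-1],[0,0,0,0,0,0.1,-1],[0,0,0,0,0,0.1,-1]]]'; python3 where.py 553.9 189.1 15.75 65
```

```text
clock: 38.05
ee_pos: [553.8, 189.1, 66.4]
eef_rot: [-0.137, 0.991, 0.0, 0.0]
force: [0.5, 0.0, 0.4]
grip_width: 0.003
grasp_force: 0.0
t 38.05 pos [553.78 189.11  66.35] joints [ 0.2   0.62  1.55  0.    0.97 -1.65]
turn [ 0.    0.01 -0.  ] shift cm [-0.011 -0.004  0.135] force [0.51 0.03 0.43] M [ 0.03  0.01 -0.02] w 0.26916694949906644
clock: 38.55
ee_pos: [553.8, 189.1, 65.5]
eef_rot: [-0.137, 0.991, 0.0, 0.0]
force: [-1.2, -0.1, 3.0]
grip_width: 0.004
grasp_force: 0.9
t 38.55 pos [553.82 189.12  65.47] joints [ 0.2   0.62  1.55  0.    0.97 -1.65]
turn [ 0.    0.02 -0.  ] shift cm [-0.008 -0.004  0.047] force [-1.19 -0.12  3.02] M [-0.02  0.08  0.03] w 0.32720842805437883
```

```bash
python3 -m creep '[[[0,0,0,0,0,0.05,-1],[0,0,0,0,0,0.08,-1],[0,0,0,0,0,0.08,-1],[0,0,0,0,0,0.08,-1]]]'; python3 where.py 553.9 189.1 15.75 65
python3 -m creep '[[[0,0,0,0,0,-0.5,-1],[0,0,0,0,0,-3,-1],[0,0,0,0,0,-8,-1],[0,0,0,3,-5,-10,-1],[0,0,0,6,-10,-12,-1],[0,0,0,9,-15,-12,-1],[0,0,0,12,-21,-12,-1],[0,0,0,14,-27,-12,-1],[0,0,0,14,-27,-12,-1],[0,0,0,14,-27,-12,-1]]]'
python3 - <<'E'
from h import *
for c,(x,y,w,h) in (("side",(180,135,95,65)),("top",(135,120,80,100))):
    i=ctrl.snapshot(c);cv2.imwrite(f"pics/end_{c}.png",i);a=cv2.imread(f"pics/{c}0.png")
    d=cv2.GaussianBlur(cv2.absdiff(i,a),(3,3),0).max(2)[y:y+h,x:x+w]; p=np.argwhere(d>35)
    print(c,d.mean(),(d>20).sum(),(d>35).sum(),p.min(0)+[y,x] if len(p) else"",p.max(0)+[y,x] if len(p) else"")
    q=proj(c,[553.9,189.3,65])[0].astype(int); 
    f=lambda k:cv2.cvtColor(k,6)[q[1]-28:q[1]+28,q[0]-28:q[0]+28].astype(np.float32)
    print("shift",cv2.phaseCorrelate(f(a)*1,f(i)*1))
    print("cover",[(np.round(r["centre"],1).tolist(),round(r["score"],2)) for r in ctrl.search_frame(c,"cover")],"pack",ctrl.search_frame(c,"battery_pack"))
E
```

```text
clock: 39.05
ee_pos: [553.9, 189.1, 65.3]
eef_rot: [-0.137, 0.991, 0.0, 0.0]
force: [-2.2, -0.4, 7.8]
grip_width: 0.004
grasp_force: 3.4
t 39.05 pos [553.86 189.11  65.27] joints [ 0.2   0.62  1.55  0.    0.97 -1.65]
turn [-0.    0.04 -0.  ] shift cm [-0.003 -0.002  0.027] force [-2.2  -0.4   7.75] M [-0.06  0.37 -0.01] w 0.32451347784500245
clock: 40.3
ee_pos: [492.1, -108.7, 184.4]
eef_rot: [-0.136, 0.991, 0.0, -0.0]
force: [-0.2, 0.6, -0.4]
grip_width: 0.006
grasp_force: 0.0
side 23.681133603238866 1408 1120 [135 223] [194 274]
shift ((-0.19745650503619316, -0.09003665583872333), 0.6414206642574735)
cover [([165.0, 182.9], 0.89), ([229.6, 163.0], 0.78), ([227.7, 222.1], 0.76), ([274.5, 195.9], 0.56)] pack []
top 1.5325 0 0  
shift ((-0.006340496052569478, 0.015338887642535326), 1.0197090575430128)
cover [([237.0, 209.3], 0.68), ([172.7, 168.4], 0.66), ([145.9, 244.1], 0.66), ([235.0, 155.8], 0.57)] pack []
```

The top view now matches the starting picture, with the cover home and both tabs out. The touch also found the cover top at home height and stiff, so I hand in.

```bash
python3 -c "
from station import ctrl
print(ctrl.hand_in())"
```

```text
the job is handed in; nothing more can be done
None
```

The battery pack is in the bay, the cover is back on and latched with both tabs out, and the job was handed in at about 40 s; I viewed 11 pictures against the limit of 10.

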